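# Drop test of a sprung undercarriage leg

### The arm

A 7-joint arm with a two-finger parallel gripper is mounted at the origin on the work surface. World frame = base frame: x ahead of the robot, y to its left, z up, the work surface at z = 0. Lengths are in m, angles in rad, forces in N, time in s.
With the tool pointing down it reaches from about 0.425 to 0.95 m from the base axis. Payload 4.7 kg.
Tool frame: the origin (TCP) lies at the very end of the fingers, on their centre line; the grasp point (between the pads) lies 19 mm behind it; x points along the fingers, z is the direction in which the jaws open and shut, and the axes are right-handed (so a half turn about x gives the same grasp; the last joint's range is limited). The gripper opens to 87 mm and grips with 3 to 60 N. Pads are 19 mm wide; open, the fingers measure 117 mm over their backs; the gripper's body (75 mm by 190 mm) begins 51 mm behind the grasp point.
Start: joints at [1.091, 0.469, -0.049, 1.532, 0.024, 1.141, -0.082], TCP at [0.294, -0.608, 0.223] pointing down, gripper open.
Joint ranges: [-2.59, 2.59], [-0.33, 1.99], [-1.39, 1.29], [0.1, 2.45], [-1.04, 4.18], [0.21, 1.99], [-2.66, 2.66]. Speed limits (rad/s): [2.57, 2.57, 3.14, 3.14, 3.14, 3.14, 3.14].

### API

Orientations are given as a unit quaternion [w, x, y, z].
In Python, from plant import movep, move_linear, movej, gripper_to, hold, ik, state, capture, camera_params, IKError, sign_off, recognise, mark_of gives the robot as it stands. Calls block until the motion is done:
- movep(position, orientation): joint-space move of the TCP to a pose.
- move_linear(position, rot=None, rate=0.15, threshold=None): straight line of the TCP; rot=None keeps the orientation; rate is the mean speed in m/s. With threshold (N) it stops when the force on the tool has changed by that much, and returns True; else False.
- movej(angles): joint-space move.
- gripper_to(opening): finger opening in m; the grip force is fixed at half the most; returns when the fingers have stopped.
- hold(seconds).
- ik(position, orientation): joint angles nearest the present ones, or None.
- state(): the state.
- capture(name): name is "scene" or "top" or "wrist"; returns the picture (480x640x3 uint8, red, green, blue); there is no depth.
- camera_params(name): a dict with "K" (3x3 intrinsics, pixels), "world_from_camera" (4x4, takes a point from camera to world coordinates); the wrist camera has in their place "tool_from_camera" (4x4, takes a point from camera to tool coordinates, whose origin is the TCP and whose axes are the tool frame's). Camera axes: x right, y down, z forward; pixel columns grow to the right and rows downward; lengths in m; the calibration is good to about 2 mm. The wrist camera is an equidistant fisheye: a pixel r from the principal point sees the ray r / f radians off the axis. A picture is of the moment at which its call begins: read the wrist's pose just before it. camera_params takes no time and is no camera call.
A pose or a line that the arm cannot do raises IKError and nothing moves.
- sign_off(): hands the job in, once; it reports no verdict.
Trained networks look in the newest picture that a camera, given by its name, has taken for a name from the list of things; names that differ only in an ending like _2 or _b are one class to them, and where a whole thing is asked for, a point or a joint stands for the part that bears it (a point fixed in the world has none). Each returns a list of dicts, best first, with "confidence" (0 to 1); they miss things now and then, are a little off and sometimes report something else, mostly with a low value. They report only what shows in the picture. A call takes as long as a camera call.
- recognise(camera, name): "extent" ([left, top, right, bottom] in pixels, round what is visible of it).
- mark_of(camera, name): "at" ([column, row] in pixels: a listed point, or the origin of a listed thing).
The state is a dict: "clock": time; "qpos": joint angles; "dq": joint speeds; "joint_torque": joint torques, N m; "eef_pos": TCP position; "orientation": TCP orientation; "contact_force": force on the tool from outside, world axes, zero at the start; "torque": the same for the moment, N m; "gripper_width": finger opening in m.
Only numpy, scipy, OpenCV 4.12 (cv2) and the standard library are available. Lean on these libraries where they do the work, as an engineer would, in place of code of your own. Each camera call takes 0.05 s, during which the arm holds its last target.

### The job

Test the sprung landing-gear leg on the upturned model wing: push it down by the round boss at its end, against its spring, until the uplock beside it catches and holds it folded with your hand off. Then, with nothing touching the leg, press down the paddle of the release lever so that the leg springs out again, and leave it there. Never bear on the leg or the lever with more than about 20 N (two kilos), and leave the wrench, jar and hammer where they lie.

Things in the scene. Friction and masses are not known exactly. Their poses are not given: they have to be found in the camera images.
- wing_panel: Upturned aluminium-skinned model wing, fixed on the bench, flat top 75 mm up, X -128 to 336 mm, Y -180 to 200 mm. Origin on the bench straight below the leg's hinge; Z up, X level in the leg's swing plane, from the hinge towards where the folded leg's end lies (away from the robot, more or less), Y to the left. Place and yaw vary.
- leg_hinge (a point): Middle of the leg's hinge pin, 115 mm above the bench, between two steel cheeks; the leg turns about the panel's Y here. The wheel under the leg's end is 68 mm across: released, it swings up quickly within 34 mm either side of the plane Y = 0.
- leg (a joint): Sprung leg, rad: 0 = sprung out, its own X axis then stands 1.10 above the panel's X, leaning that way; grows as the leg folds (elevation = 1.10 - value). The uplock catches anywhere between 0.86 and 1.19 (its striker is set differently each time and is not measured); a firm rubber stop ends the travel 0.02 to 0.05 further on. Once caught and let go it stays at the catch value.
- press_point (a point): Centre of the flat top of the round aluminium boss (32 mm across) on the leg's end: press here along -Z of this point, on a circle about the hinge. Site X is the leg's X axis, Z the face's outward normal; the point lies 160 mm along X and 27 mm along -Z from the hinge. About 245 mm above the bench sprung out, 70 to 125 mm folded.
- uplock_foot (a point): Point on the wing skin below the uplock's pawl, left of the leg: a steel hook with a sloped top that a striker pin on the leg pushes aside, then snaps over the pin. Push needed at the boss: 2 to 5 N at the start, rising to 6 to 10 N before the catch, up to 4 N more while the pawl is pushed aside; then, past the catch, it climbs about 4 N or more per mm on the stop.
- release_lever (a joint): Release lever, rad: 0 = at rest (sprung), grows as the paddle is pressed down, 0.42 at most. After a little free play it pushes the uplock's pawl open; with the leg caught it lets go between 0.13 and 0.33. It stays still while the leg pushes the pawl aside.
- lever_pad (a point): Centre of the top of the lever's dark steel paddle, 32 mm along the panel's X by 26 mm, about 110 mm above the bench, 133 mm along X and 115 mm along Y from the panel's origin, 55 mm out from the lever's pivot. Press it straight down: it trips after 5 to 18 mm at 3 to 10 N; 23 mm of travel in all.
- wrench: Bystander: steel wrench 180 mm long lying on the panel's right side (-Y).
- rivet_jar: Bystander: small glass jar 44 mm across, 60 mm high, on the panel's near left corner.
- hammer: Bystander: wooden-handled hammer 260 mm long lying on the bench to the right of the panel.

How it is judged:
By the outcome, as a careful person would: the job done as asked, in the order asked, and still so for the second after the job is handed in, with the robot touching nothing.
It also fails if it takes over 72 s, if anything falls off the work surface, if the arm or the gripper's body presses on something with over 40 N, if the wrist force passes 120 N, or if a joint passes its speed limit or range.

## Working session

There is one attempt and no reset: what is moved stays moved. The work goes in short steps, each a Python script; the robot and the scene stay as the last script left them, time stands still between calls to the robot, and variables do not carry over. Pictures are saved under pics/ and viewed, and the job is handed in when it is done.

```bash
mkdir -p pics; ls
python3 - <<'E'
from plant import *
import cv2,json
s=state();print({k:s[k] for k in('clock','eef_pos','orientation','gripper_width','contact_force')})
for c in('scene','top','wrist'):
    im=capture(c);cv2.imwrite(f'pics/{c}0.png',im[:,:,::-1])
    p=camera_params(c);print(c,{k:(v.tolist() if hasattr(v,'tolist') else v) for k,v in p.items()})
    for n in('wing_panel','leg_hinge','press_point','uplock_foot','lever_pad'):
        print(c,n,[(r['at'],round(r['confidence'],2)) for r in mark_of(c,n)[:2]])
print(state()['clock'])
E
```

```text
pics
{'clock': 0.0, 'eef_pos': array([ 0.29384358, -0.60703122,  0.22148565]), 'orientation': array([ 0.59851303,  0.37592749,  0.59971152, -0.37524227]), 'gripper_width': 0.08709936449968651, 'contact_force': array([0.41393727, 0.18171785, 0.56867636])}
scene {'K': [[517.2817180280574, 0.0, 312.7437039603623], [0.0, 517.2817180280574, 239.74795798773613], [0.0, 0.0, 1.0]], 'world_from_camera': [[0.22034780336537577, 0.8000735833321396, -0.5579687328212254, 1.2111137513679588], [0.9753591420235828, -0.17426394433094627, 0.1353019651640049, -0.36368260917829537], [0.011017695905879038, -0.574033395335403, -0.818757761133679, 1.1704925864695497], [0.0, 0.0, 0.0, 1.0]]}
scene wing_panel [([373.1, 243.4], 0.87)]
scene leg_hinge [([375.1, 218.0], 0.74)]
scene press_point [([389.8, 216.2], 0.98)]
scene uplock_foot [([385.0, 255.6], 0.71)]
scene lever_pad [([425.6, 264.3], 0.74)]
top {'K': [[482.34780269802764, 0.0, 318.83382784331957], [0.0, 482.34780269802764, 240.20834755435678], [0.0, 0.0, 1.0]], 'world_from_camera': [[0.025007052790416595, -0.9914496981987329, 0.12807085246994512, 0.35
[... 326 characters left out ...]
 263.0], 0.3)]
top press_point [([252.7, 219.9], 0.61)]
top uplock_foot [([252.9, 234.2], 0.74), ([256.6, 265.6], 0.41)]
top lever_pad [([225.1, 206.2], 0.68)]
wrist {'K': [[371.64829954431775, 0.0, 319.1347989372659], [0.0, 371.64829954431775, 242.26355721602744], [0.0, 0.0, 1.0]], 'tool_from_camera': [[0.00022237670907955951, -0.27831037604689746, 0.9604911686909106, -0.16101248161648454], [0.0004530985674089275, -0.9604910658039514, -0.2783104511377076, 0.07587258518361573], [0.9999998726251343, 0.0004970869347693855, -8.748880963184731e-05, 0.001189816745743033], [0.0, 0.0, 0.0, 1.0]]}
wrist wing_panel []
wrist leg_hinge []
wrist press_point []
wrist uplock_foot []
wrist lever_pad []
0.9
```

View pics/scene0.png

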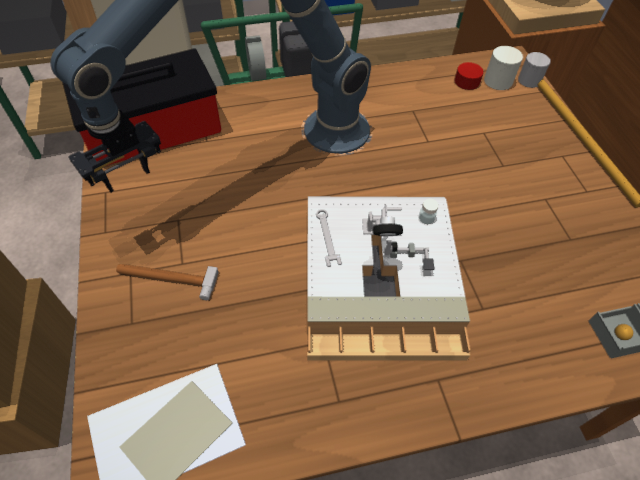

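View pics/top0.png

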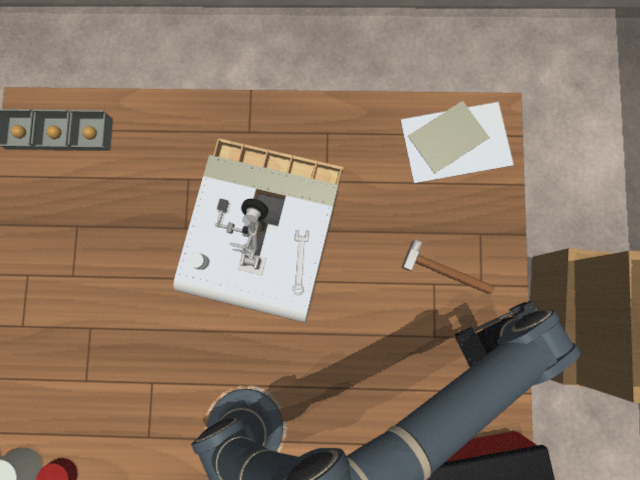

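```bash
cat > h.py <<'E'
import numpy as np
from plant import *
def ray(c,uv):
    p=camera_params(c);K=np.array(p['K']);T=np.array(p['world_from_camera'])
    d=T[:3,:3]@np.linalg.solve(K,[uv[0],uv[1],1]);return T[:3,3],d/np.linalg.norm(d)
def tri(a,b):
    (o1,d1),(o2,d2)=ray('scene',a),ray('top',b)
    A=np.c_[d1,-d2];t=np.linalg.lstsq(A,o2-o1,rcond=None)[0]
    p,q=o1+t[0]*d1,o2+t[1]*d2;return (p+q)/2,np.linalg.norm(p-q)
def atz(c,uv,z):
    o,d=ray(c,uv);return o+d*(z-o[2])/d[2]
def proj(c,P):
    p=camera_params(c);K=np.array(p['K']);T=np.array(p['world_from_camera'])
    q=K@(T[:3,:3].T@(np.array(P)-T[:3,3]));return q[:2]/q[2]
E
python3 - <<'E'
from h import *
np.set_printoptions(precision=4,suppress=True)
for n,a,b,z in [('panel',(373.1,243.4),(256.7,264.3),0),('hinge',(375.1,218),(251.3,260.7),.115),('press',(389.8,216.2),(252.7,219.9),.245),('foot',(385,255.6),(252.9,234.2),.075),('pad',(425.6,264.3),(225.1,206.2),.11)]:
    print(n,*tri(a,b),atz('scene',a,z),atz('top',b,z))
E
```

```text
panel [ 0.4598 -0.0127 -0.0012] 0.005083825362714759 [ 0.4608 -0.0105  0.    ] [ 0.4592 -0.0155  0.    ]
hinge [ 0.4599 -0.0181  0.1158] 0.0007728817566213903 [ 0.4593 -0.0175  0.115 ] [ 0.4599 -0.0184  0.115 ]
press [ 0.5515 -0.032   0.242 ] 0.013659885003159193 [ 0.5541 -0.0261  0.245 ] [ 0.5493 -0.0393  0.245 ]
foot [ 0.5403 -0.0092  0.0565] 0.0014294688250715763 [ 0.5515 -0.0144  0.075 ] [ 0.5375 -0.013   0.075 ]
pad [0.6114 0.0658 0.0988] 0.004228326417285515 [0.6179 0.0635 0.11  ] [0.6087 0.0611 0.11  ]
```

The scene picture shows the white wing around (385,260), the leg up with its black wheel at (388,230), and the lever paddle at (428,266). The top view shows the paddle at (223,206), the wheel at (255,208), the hinge at about (252,262) and the wing yawed by about -13°. Next I'll take close wrist views.

```bash
cat >> h.py <<'E'
from scipy.spatial.transform import Rotation as Ro
from scipy.optimize import least_squares
def quat(xd,zd):
    x=np.array(xd,float);x/=np.linalg.norm(x);z=np.array(zd,float);z-=x*(z@x);z/=np.linalg.norm(z)
    q=Ro.from_matrix(np.c_[x,np.cross(z,x),z]).as_quat();return q[[3,0,1,2]]
def mat(q): return Ro.from_quat(np.array(q)[[1,2,3,0]]).as_matrix()
def wproj(pos,q,P):
    p=camera_params('wrist');K=np.array(p['K']);T=np.array(p['tool_from_camera'])
    t=mat(q).T@(np.array(P)-pos);c=T[:3,:3].T@(t-T[:3,3])
    r=np.hypot(c[0],c[1]);th=np.arctan2(r,c[2]);return K[:2,2]+K[0,0]*th*c[:2]/r
E
python3 - <<'E'
from h import *
import cv2,json
np.set_printoptions(precision=4,suppress=True)
s=state();print(mat(s['orientation']))
yaw=-.215;Xp=np.array([np.cos(yaw),np.sin(yaw),0]);Yp=np.array([-Xp[1],Xp[0],0])
sgn=-1
for zd in (Yp,-Yp): print(ik([.47,-.1,.42],quat([0,0,-1],zd)))
E
```

```text
[[ 0.      0.9001  0.4357]
 [-0.      0.4357 -0.9001]
 [-1.      0.      0.    ]]
[ 0.8195  0.0752 -0.7375  1.6328  0.0509  1.4532  1.4332]
[ 0.4444  0.0448 -0.3352  1.6495  0.0148  1.4498 -1.678 ]
```

Run:
```python
from h import *
np.set_printoptions(precision=3,suppress=True)
yaw=-.215;Xp=np.array([np.cos(yaw),np.sin(yaw),0]);Yp=np.array([-Xp[1],Xp[0],0]);Z=np.array([0,0,1.])
H=np.array([.4599,-.017,.115])
for nm,zd in (('Y',Yp),('-Y',-Yp),('X',Xp),('-X',-Xp)):
  for v in (0,.3,.6,.9,1.2):
    e=1.10-v
    lx=np.cos(e)*Xp+np.sin(e)*Z; lz=-np.sin(e)*Xp+np.cos(e)*Z
    P=H+.16*lx-.027*lz
    row=[]
    for dt in (0,.2,.4,.6,.8,1.0):   # tilt more downward than normal
        a=e-dt; d=-(-np.sin(a)*Xp+np.cos(a)*Z)
        zz=zd
        q=ik(P+.02*lz,quat(d,zz if abs(zz@d)<.9 else (Z if nm=='X' else -Z)))
        row.append('ok' if q is not None else '--')
    print(nm,v,P,row)
# lever
pad=H*[1,1,0]+.133*Xp+.115*Yp+.11*Z
for nm,zd in (('Y',Yp),('-Y',-Yp),('X',Xp),('-X',-Xp)): print(nm,ik(pad+.03*Z,quat(-Z,zd)))
print(pad)
```

```text
Y 0 [ 0.554 -0.038  0.245] ['--', 'ok', 'ok', 'ok', 'ok', 'ok']
Y 0.3 [ 0.588 -0.045  0.211] ['ok', 'ok', 'ok', 'ok', 'ok', 'ok']
Y 0.6 [ 0.61  -0.05   0.168] ['ok', 'ok', 'ok', 'ok', 'ok', 'ok']
Y 0.9 [ 0.618 -0.052  0.12 ] ['ok', 'ok', 'ok', 'ok', 'ok', 'ok']
Y 1.2 [ 0.613 -0.05   0.072] ['ok', 'ok', 'ok', 'ok', 'ok', '--']
-Y 0 [ 0.554 -0.038  0.245] ['--', 'ok', 'ok', 'ok', 'ok', 'ok']
-Y 0.3 [ 0.588 -0.045  0.211] ['--', 'ok', 'ok', 'ok', 'ok', 'ok']
-Y 0.6 [ 0.61  -0.05   0.168] ['ok', 'ok', 'ok', 'ok', 'ok', 'ok']
-Y 0.9 [ 0.618 -0.052  0.12 ] ['ok', 'ok', 'ok', 'ok', 'ok', 'ok']
-Y 1.2 [ 0.613 -0.05   0.072] ['ok', 'ok', 'ok', 'ok', 'ok', '--']
X 0 [ 0.554 -0.038  0.245] ['--', 'ok', 'ok', 'ok', 'ok', 'ok']
X 0.3 [ 0.588 -0.045  0.211] ['ok', 'ok', 'ok', 'ok', 'ok', 'ok']
X 0.6 [ 0.61  -0.05   0.168] ['ok', 'ok', 'ok', 'ok', 'ok', 'ok']
X 0.9 [ 0.618 -0.052  0.12 ] ['ok', 'ok', 'ok', 'ok', 'ok', 'ok']
X 1.2 [ 0.613 -0.05   0.072] ['ok', 'ok', 'ok', 'ok', 'ok', '--']
-X 0 [ 0.554 -0.038  0.245] ['--', 'ok', 'ok', 'ok', 'ok', 'ok']
-X 0.3 [ 0.588 -0.045  0.211] ['ok', 'ok', 'ok', 'ok', 'ok', 'ok']
-X 0.6 [ 0.61  -0.05   0.168] ['ok', 'ok', 'ok', 'ok', 'ok', 'ok']
-X 0.9 [ 0.618 -0.052  0.12 ] ['ok', 'ok', 'ok', 'ok', 'ok', 'ok']
-X 1.2 [ 0.613 -0.05   0.072] ['ok', 'ok', 'ok', 'ok', 'ok', '--']
Y [ 0.404  0.598 -0.829  1.725  0.501  1.044  0.757]
-Y [ 0.073  0.48  -0.339  1.745  0.19   0.949 -2.128]
X [ 0.267  0.532 -0.615  1.733  0.358  0.99  -0.697]
-X [ 0.584  0.77  -1.18   1.716  0.764  1.196  2.124]
[0.614 0.067 0.11 ]
```

Run:
```python
from h import *
import cv2,json
yaw=-.215;Xp=np.array([np.cos(yaw),np.sin(yaw),0]);Yp=np.array([-Xp[1],Xp[0],0]);Z=np.array([0,0,1.])
H=np.array([.4599,-.017,0])
out=[]
for i,(a,b,z) in enumerate([(.04,-.14,.36),(.06,.13,.36)]):
    movep(H+a*Xp+b*Yp+z*Z,quat(-Z,Yp))
    s=state();im=capture('wrist');cv2.imwrite(f'pics/w{i+1}.png',im[:,:,::-1])
    m={}
    for n in('wing_panel','leg_hinge','press_point','uplock_foot','lever_pad'):
        r=mark_of('wrist',n); m[n]=[(list(map(float,k['at'])),float(k['confidence'])) for k in r]
        print(i,n,[(k['at'],round(k['confidence'],2)) for k in r[:2]])
    out.append(dict(pos=list(s['eef_pos']),q=list(s['orientation']),m=m))
    print(s['eef_pos'],s['clock'],s['contact_force'])
json.dump(out,open('views.json','w'))
```

```text
0 wing_panel [([417.8, 162.1], 0.96)]
0 leg_hinge [([444.6, 173.7], 0.85)]
0 press_point [([486.0, 300.7], 0.96), ([446.2, 231.7], 0.58)]
0 uplock_foot [([445.9, 231.7], 0.67)]
0 lever_pad [([515.0, 277.3], 0.74)]
[ 0.4689033  -0.16343373  0.35971889] 2.7083 [-0.68972885 -0.47518025 -0.08243716]
1 wing_panel [([229.3, 150.0], 0.79), ([330.4, 123.6], 0.37)]
1 leg_hinge [([207.5, 154.5], 0.88)]
1 press_point [([171.9, 279.2], 0.87)]
1 uplock_foot [([235.0, 215.9], 0.97)]
1 lever_pad [([310.7, 264.2], 0.55)]
[0.54656916 0.0953684  0.35973566] 4.0583 [ 0.9315517  -1.07209122 -0.51488242]
```

View pics/w1.png

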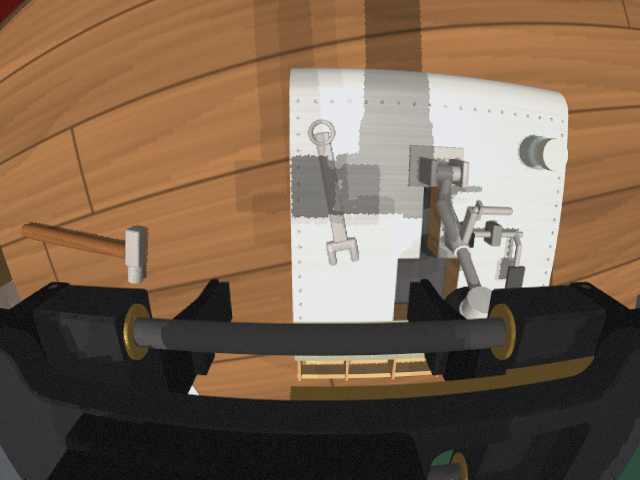

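View pics/w2.png

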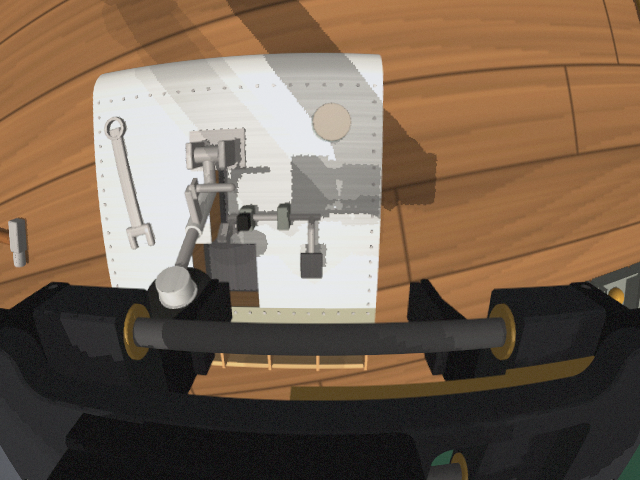

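W1 shows the hinge at (445,172), the boss at (478,300) and the paddle at (515,278). W2 shows the hinge at (208,155), the boss face at (174,285) and the paddle at (311,263). I'll fit the panel pose to all the views.

```bash
cat >> h.py <<'E'
def model(x,y,yaw,v=0.):
    Xp=np.array([np.cos(yaw),np.sin(yaw),0]);Yp=np.array([-Xp[1],Xp[0],0]);Z=np.array([0,0,1.])
    O=np.array([x,y,0]);H=O+.115*Z;e=1.10-v
    lx=np.cos(e)*Xp+np.sin(e)*Z;lz=-np.sin(e)*Xp+np.cos(e)*Z
    return dict(O=O,H=H,Xp=Xp,Yp=Yp,Z=Z,wing_panel=O,leg_hinge=H,lx=lx,lz=lz,press_point=H+.16*lx-.027*lz,
      lever_pad=O+.133*Xp+.115*Yp+.110*Z)
E
python3 - <<'E'
from h import *
import json
np.set_printoptions(precision=4,suppress=True)
V=json.load(open('views.json'))
obs=[]
sc=dict(wing_panel=(373.1,243.4),leg_hinge=(375.1,218.),press_point=(389.8,216.2),lever_pad=(425.6,264.3))
tp=dict(wing_panel=(256.7,264.3),leg_hinge=(251.3,260.7),press_point=(252.7,219.9),lever_pad=(225.1,206.2))
for c,d in(('scene',sc),('top',tp)):
    for n,u in d.items(): obs.append((c,n,np.array(u),lambda P,c=c:proj(c,P),2.0))
for i,v in enumerate(V):
    for n in sc: obs.append((f'w{i}',n,np.array(v['m'][n][0][0]),lambda P,v=v:wproj(np.array(v['pos']),v['q'],P),1.0))
def f(p):
    m=model(*p);return np.concatenate([(o[3](m[o[1]])-o[2])*o[4]*.4 for o in obs])
r=least_squares(f,[.46,-.017,-.215],loss='soft_l1');print(r.x)
m=model(*r.x)
for o in obs: print(o[0],o[1],o[3](m[o[1]])-o[2])
C=np.linalg.inv(r.jac.T@r.jac);print(np.sqrt(np.diag(C)))
# free triangulation per point from wrist views only
for n in('leg_hinge','press_point','lever_pad','uplock_foot'):
    oo=[o for o in obs if o[1]==n]
    g=lambda P:np.concatenate([(wproj(np.array(v['pos']),v['q'],P)-v['m'][n][0][0]) for v in V])
    rr=least_squares(g,[.55,0,.15]);P=rr.x
    d=P-m['O'];print(n,P,'panel',d@m['Xp'],d@m['Yp'],P[2],'rms',rr.cost)
np.save('pose.npy',r.x)
E
```

```text
[ 0.4595 -0.0162 -0.2102]
scene wing_panel [-2.1382 -0.0309]
scene leg_hinge [ 0.4741 -0.038 ]
scene press_point [-4.356   0.6446]
scene lever_pad [ 1.315  -1.8394]
top wing_panel [ 0.2745 -0.0744]
top leg_hinge [-0.7995  0.1383]
top press_point [-1.1143 -1.9419]
top lever_pad [-2.5624 -1.7856]
w0 wing_panel [1.3596 2.4266]
w0 leg_hinge [ 0.6784 -1.2631]
w0 press_point [-2.8562 -1.3335]
w0 lever_pad [0.7311 0.3501]
w1 wing_panel [ 0.5995 -0.0326]
w1 leg_hinge [-1.5274 -0.5181]
w1 press_point [-1.8142 -0.7802]
w1 lever_pad [-0.4434  1.1607]
[0.001  0.0013 0.0138]
leg_hinge [ 0.4609 -0.0159  0.1113] panel 0.001310091207500179 0.0005916570363974237 0.11125832691936882 rms 0.19218874233459854
press_point [ 0.5548 -0.0343  0.2469] panel 0.09699199193052606 0.002237316258300342 0.2469100489301826 rms 0.1234822885345798
lever_pad [0.6136 0.0689 0.1072] panel 0.13302772884332437 0.11542458872433023 0.10715629747991075 rms 0.15472267046283558
uplock_foot [ 0.5423 -0.0129  0.0736] panel 0.08029870987663383 0.02050656158193999 0.0735842816914496 rms 0.004731697823485757
```

```bash
cat >> h.py <<'E'
POSE=(.4598,-.0162,-.205)
def pp(v,off=0.,k=1.0):
    m=model(*POSE,v); e=1.10-v
    dt=0.3*max(0,1-v/0.6)*k
    a=e-dt; d=np.sin(a)*m['Xp']-np.cos(a)*m['Z']
    return m['press_point']+off*m['lz'], quat(d,m['Yp']), m['lz']
E
python3 - <<'E'
from h import *
np.set_printoptions(precision=3,suppress=True)
p,q,l=pp(0,.11);movep(p,q);gripper_to(0.0)
print(state()['clock'],state()['gripper_width'])
p,q,l=pp(0,.02);move_linear(p,q,rate=.15)
hold(.15);F0=state()['contact_force'];print('base',F0,state()['clock'])
p,q,l=pp(0,-.008);r=move_linear(p,q,rate=.03,threshold=1.5)
s=state();print('touch',r,s['clock'],(s['contact_force']-F0)@l,(s['eef_pos']-pp(0)[0])@l, s['eef_pos']-pp(0)[0])
np.save('F0.npy',F0)
import cv2
for c in('scene','wrist'): cv2.imwrite(f'pics/{c}3.png',capture(c)[:,:,::-1])
E
```

```text
6.9583 0.00027347950532589845Traceback (most recent call last):
  File "<stdin>", line 5, in <module>
plant.IKError: the arm cannot follow that straight line within its joint ranges
```

Run:
```python
from h import *
np.set_printoptions(precision=3,suppress=True)
print(state()['qpos'])
for v in (0,.2,.4,.6,.9,1.2):
  for o in (.11,.06,.02,0):
    if v and o: continue
    for k in (1,1.5,2,2.5):
        p,q,l=pp(v,o,k);print(v,o,k,ik(p,q))
```

```text
[ 0.663 -0.32  -0.721  2.401  0.096  0.214  1.163]
0 0.11 1 [ 0.663 -0.32  -0.721  2.401  0.096  0.214  1.163]
0 0.11 1.5 [ 0.56  -0.26  -0.626  2.305  0.074  0.424  1.21 ]
0 0.11 2 [ 0.454 -0.191 -0.53   2.21   0.077  0.618  1.222]
0 0.11 2.5 [ 0.334 -0.119 -0.419  2.117  0.072  0.798  1.234]
0 0.06 1 [ 0.279 -0.138 -0.444  2.383  1.05   0.251  0.231]
0 0.06 1.5 [ 0.825 -0.133 -0.884  2.264  0.218  0.343  1.096]
0 0.06 2 [ 0.673 -0.066 -0.75   2.167  0.179  0.55   1.149]
0 0.06 2.5 [ 0.544  0.001 -0.63   2.07   0.148  0.74   1.187]
0 0.02 1 [ 0.64  -0.021 -0.781  2.337  1.354  0.241 -0.034]
0 0.02 1.5 [ 1.088  0.025 -1.197  2.223  0.648  0.347  0.713]
0 0.02 2 [ 0.811  0.059 -0.925  2.126  0.388  0.531  0.973]
0 0.02 2.5 [ 0.682  0.115 -0.801  2.025  0.285  0.719  1.079]
0 0 1 [ 0.651  0.043 -0.804  2.316  1.491  0.277 -0.15 ]
0 0 1.5 [ 0.876  0.083 -1.016  2.208  0.81   0.367  0.56 ]
0 0 2 [ 0.814  0.124 -0.954  2.105  0.507  0.536  0.872]
0 0 2.5 [ 0.722  0.177 -0.864  2.002  0.371  0.72   1.011]
0.2 0 1 [ 0.764  0.17  -0.938  2.227  1.241  0.363  0.15 ]
0.2 0 1.5 [ 0.659  0.161 -
[... 414 characters left out ...]
364 -0.871  2.083  0.975  0.513  0.469]
0.6 0 1.5 [ 0.673  0.364 -0.871  2.083  0.975  0.513  0.469]
0.6 0 2 [ 0.673  0.364 -0.871  2.083  0.975  0.513  0.469]
0.6 0 2.5 [ 0.673  0.364 -0.871  2.083  0.975  0.513  0.469]
0.9 0 1 [ 0.587  0.527 -0.792  1.888  0.636  0.766  0.824]
0.9 0 1.5 [ 0.587  0.527 -0.792  1.888  0.636  0.766  0.824]
0.9 0 2 [ 0.587  0.527 -0.792  1.888  0.636  0.766  0.824]
0.9 0 2.5 [ 0.587  0.527 -0.792  1.888  0.636  0.766  0.824]
1.2 0 1 [ 0.542  0.713 -0.773  1.707  0.517  1.048  0.949]
1.2 0 1.5 [ 0.542  0.713 -0.773  1.707  0.517  1.048  0.949]
1.2 0 2 [ 0.542  0.713 -0.773  1.707  0.517  1.048  0.949]
1.2 0 2.5 [ 0.542  0.713 -0.773  1.707  0.517  1.048  0.949]
```

```bash
cat >> h.py <<'E'
def pp(v,off=0.):
    m=model(*POSE,v); e=1.10-v
    dt=0.6*max(0,1-v/1.0)
    a=e-dt; d=np.sin(a)*m['Xp']-np.cos(a)*m['Z']
    return m['press_point']+(off+.0095*np.sin(dt))*m['lz']-.004*np.sin(dt)/.56*m['lx'], quat(d,m['Yp']), m['lz']
E
python3 - <<'E'
from h import *
import cv2
np.set_printoptions(precision=3,suppress=True)
p,q,l=pp(0,.06);movep(p,q);print(state()['qpos'],state()['clock'])
p,q,l=pp(0,.015);move_linear(p,q,rate=.1)
hold(.15);F0=state()['contact_force'];print('base',F0,state()['clock'],state()['qpos'])
p,q,l=pp(0,-.008);r=move_linear(p,q,rate=.03,threshold=2)
s=state();print('touch',r,s['clock'],(s['contact_force']-F0),(s['contact_force']-F0)@l,(s['eef_pos']-pp(0)[0])@l, s['eef_pos']-pp(0)[0])
np.save('F0.npy',F0)
for c in('scene','wrist'): cv2.imwrite(f'pics/{c}3.png',capture(c)[:,:,::-1])
E
```

```text
[ 0.657 -0.077 -0.733  2.178  0.164  0.547  1.159] 7.375
base [-0.401 -0.192  0.316] 8.125 [ 0.652  0.042 -0.763  2.14   0.362  0.517  0.988]
touch True 8.7 [-0.393  0.372  1.787] 1.221326397382145 -0.0019179284316185844 [ 0.001 -0.    -0.002]
```

View pics/wrist3.png

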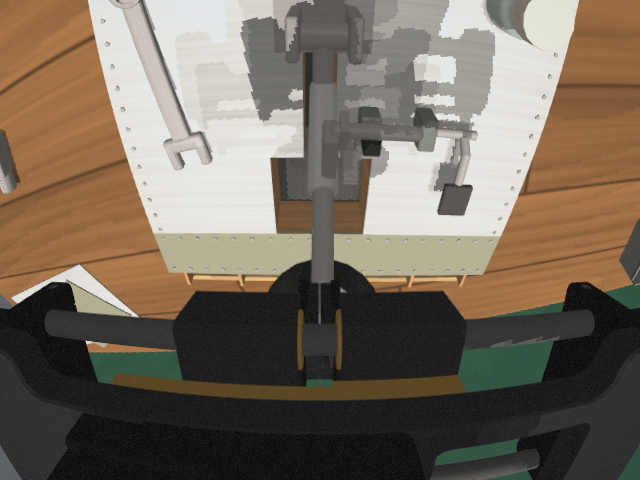

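View pics/scene3.png

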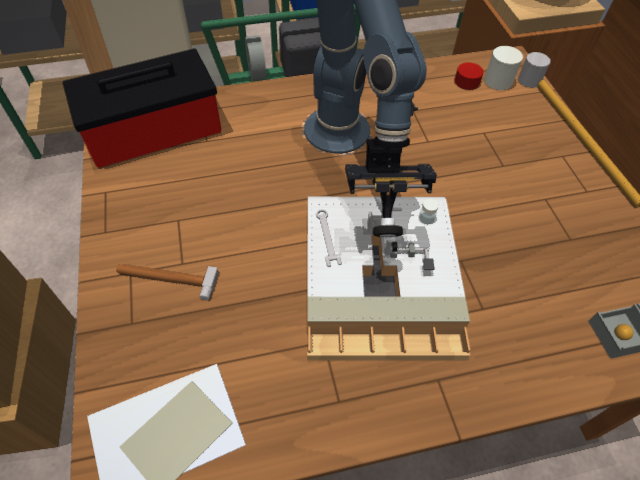

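The fingertips (320,300) sit centred on the leg line at the boss, with the wheel behind. I'll fold along the arc with force checks.

Run:
```python
from h import *
np.set_printoptions(precision=2,suppress=True)
F0=np.load('F0.npy')
for v in np.r_[.03,.08:.801:.08]:
    p,q,l=pp(v)
    r=move_linear(p,q,rate=.06,threshold=9)
    s=state();F=s['contact_force']-F0
    print(round(v,3),r,round(s['clock'],2),F,round(F@l,2),round(np.linalg.norm(F),2))
    if r or np.linalg.norm(F)>13: break
print(s['qpos'])
```

```text
0.03 False 9.05 [-1.56 -0.07  0.65] 1.64 1.69
0.08 False 9.33 [-1.61 -0.04  0.44] 1.57 1.67
0.16 False 9.7 [-3.11 -0.59  0.92] 2.91 3.3
0.24 False 10.07 [-3.28 -0.64  0.82] 2.87 3.44
0.32 False 10.43 [-3.39 -2.    0.53] 2.42 3.97
0.4 False 10.8 [-3.87 -1.36  1.52] 3.42 4.37
0.48 False 11.17 [-4.36 -1.7   1.68] 3.65 4.97
0.56 False 11.53 [-5.42 -0.77  2.39] 4.7 5.98
0.64 False 11.9 [-5.86  0.59  2.2 ] 4.57 6.28
0.72 False 12.27 [-6.13 -0.48  3.15] 5.12 6.91
0.8 False 12.64 [-6.79 -1.04  4.49] 6.19 8.21
[ 0.52  0.47 -0.69  1.87  0.5   0.78  0.93]
```

```bash
cat > fold.py <<'E'
from h import *
import sys
np.set_printoptions(precision=2,suppress=True)
F0=np.load('F0.npy')
v=.80;log=[];st=.012
while v<1.245:
    v+=st
    p,q,l=pp(v);m=model(*POSE,v)
    p=p-.003*min(1,(v-.8)/.06)*m['lx']
    r=move_linear(p,q,rate=.03,threshold=7)
    s=state();F=s['contact_force']-F0;fn=F@l;ft=np.linalg.norm(F)
    # actual v from the tool
    d=s['eef_pos']-m['H'];va=1.10-(np.arctan2(d[2],d@m['Xp'])+np.arctan2(.027,.16))
    log.append((v,fn,ft));print(f"{v:.3f} {va:.3f} {s['clock']:.2f} n {fn:.2f} tan {F@m['lx']:.2f} tot {ft:.2f}",r)
    st=.012 if fn<8.5 and v<.85 else .005
    if fn>15.5 or ft>17: break
np.save('v.npy',v)
E
python3 fold.py
```

```text
0.812 0.800 12.89 n 4.91 tan -3.92 tot 6.37 False
0.824 0.813 13.14 n 5.77 tan -1.87 tot 6.15 False
0.836 0.827 13.39 n 5.86 tan -2.10 tot 6.29 False
0.848 0.840 13.64 n 5.22 tan -0.02 tot 5.37 False
0.860 0.851 13.89 n 5.76 tan 0.65 tot 6.07 False
0.865 0.856 14.14 n 5.08 tan -0.22 tot 5.28 False
0.870 0.861 14.39 n 5.71 tan 0.41 tot 5.92 False
0.875 0.866 14.64 n 5.10 tan 0.57 tot 5.30 False
0.880 0.872 14.89 n 6.03 tan -0.96 tot 6.32 False
0.885 0.877 15.14 n 5.37 tan -0.24 tot 5.53 False
0.890 0.882 15.39 n 5.85 tan -0.63 tot 6.13 False
0.895 0.887 15.64 n 6.01 tan 0.17 tot 6.25 False
0.900 0.892 15.89 n 5.35 tan 0.29 tot 5.69 False
0.905 0.897 16.14 n 4.47 tan 0.13 tot 4.57 False
0.910 0.902 16.39 n 6.62 tan -0.83 tot 6.92 False
0.915 0.907 16.64 n 6.05 tan -0.22 tot 6.27 False
0.920 0.912 16.89 n 5.77 tan -0.98 tot 5.94 False
0.925 0.918 17.14 n 5.37 tan -0.11 tot 5.56 False
0.930 0.923 17.39 n 6.40 tan -0.45 tot 6.56 False
0.935 0.928 17.64 n 6.60 tan -0.24 tot 6.72 False
0.940 0.933 17.89 n 5.71 tan -1.07 tot 6.19 False
0.945 0.938 18.14 n 5.37 tan -0.76 tot 5.88 False
0.950 
[... 1864 characters left out ...]
.128 27.64 n 6.77 tan -1.75 tot 7.11 False
1.140 1.133 27.89 n 6.83 tan -1.62 tot 7.06 False
1.145 1.139 28.14 n 5.40 tan -1.64 tot 5.66 False
1.150 1.142 28.39 n 7.76 tan -2.39 tot 8.13 False
1.155 1.147 28.64 n 8.21 tan -1.58 tot 8.50 False
1.160 1.152 28.89 n 7.96 tan -1.51 tot 8.17 False
1.165 1.157 29.14 n 7.65 tan -1.72 tot 8.03 False
1.170 1.162 29.39 n 7.82 tan -2.30 tot 8.16 False
1.175 1.166 29.64 n 8.84 tan -2.29 tot 9.21 False
1.180 1.170 29.89 n 8.34 tan -2.57 tot 8.85 False
1.185 1.173 30.14 n 10.51 tan -2.98 tot 10.96 False
1.190 1.175 30.39 n 11.37 tan -3.36 tot 12.04 False
1.195 1.177 30.64 n 14.66 tan -4.70 tot 15.60 False
1.200 1.180 30.89 n 15.77 tan -4.37 tot 16.54 False
```

Run:
```python
from h import *
import cv2
np.set_printoptions(precision=2,suppress=True)
F0=np.load('F0.npy');v=1.2;m=model(*POSE,v);p0,q,l=pp(v);p0=p0-.003*m['lx']
for o in(.003,.006,.009,.014,.022):
    move_linear(p0+o*l,q,rate=.05);s=state();F=s['contact_force']-F0
    print(o,round(s['clock'],2),F,F@l)
move_linear(p0+.08*m['Z'],q,rate=.15)
print(state()['clock'],state()['contact_force']-F0)
for c in('scene','wrist','top'):
    cv2.imwrite(f'pics/{c}4.png',capture(c)[:,:,::-1])
s=state();
for n in('press_point','lever_pad'):
    print(n,[(k['at'],round(k['confidence'],2)) for k in mark_of('wrist',n)[:2]],wproj(s['eef_pos'],s['orientation'],model(*POSE,1.14)[n]))
```

```text
0.003 31.14 [-0.37 -0.98  7.06] 7.013027670880233
0.006 31.39 [ 0.47 -0.89  7.29] 7.316038055826548
0.009 31.64 [ 3.79 -0.93  5.  ] 5.369249380641346
0.014 31.89 [ 0.1  -0.54 -1.23] -1.204188662645008
0.022 32.2 [-0.31  0.34 -1.37] -1.4041030656146298
32.7417 [ 0.17 -0.16 -1.57]
press_point [([324.6, 16.9], 0.71), ([321.8, 276.3], 0.62)] [321.59 274.97]
lever_pad [([504.5, 246.1], 0.65)] [505.53 244.47]
```

View pics/wrist4.png

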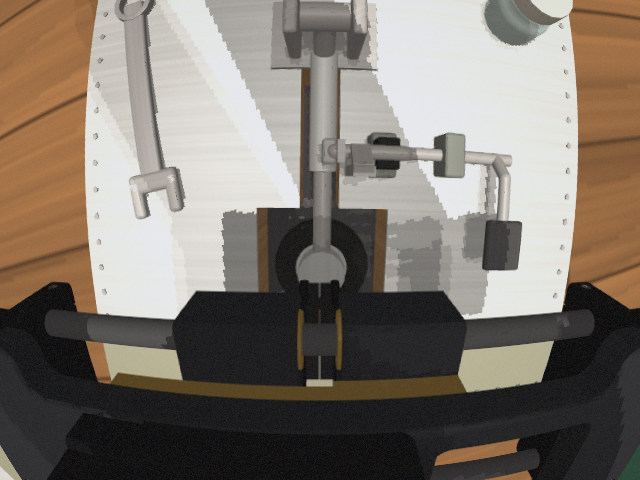

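View pics/scene4.png

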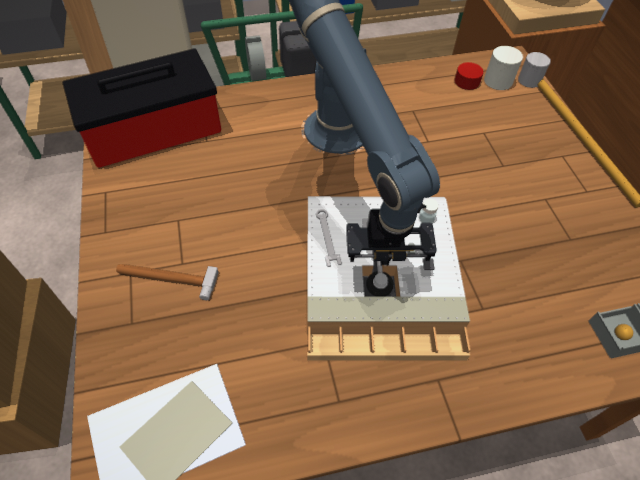

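The wrist view shows the leg folded with the boss at (321,270), where 1.14 rad predicts (322,275). The hook is over the pin at about (330,152) and the fingers are clear. Scene: wheel in its well at (380,282). Next is the lever, paddle at (503,246).

Run:
```python
from h import *
import cv2
np.set_printoptions(precision=3,suppress=True)
m=model(*POSE,1.14);Z=m['Z'];P=m['lever_pad']
s=state();move_linear(s['eef_pos']+.12*Z,None,rate=.25)
d=-Z-.12*m['Yp'];q=quat(d,m['Xp'])
up=-d/np.linalg.norm(d)
movep(P+.12*Z,q);print(state()['qpos'],state()['clock'])
move_linear(P+.025*Z,q,rate=.15);hold(.2)
F0=state()['contact_force'];np.save('F1.npy',F0)
r=move_linear(P-.004*Z,q,rate=.03,threshold=1.8)
s=state();print(r,s['clock'],s['contact_force']-F0,s['eef_pos']-P)
for c in('scene','wrist','top'): cv2.imwrite(f'pics/{c}5.png',capture(c)[:,:,::-1])
```

```text
[ 0.067  0.425 -0.415  1.623  0.29   1.203 -0.64 ] 35.1667
True 36.9333 [-0.137  0.78   4.215] [ 0. -0. -0.]
```

View pics/wrist5.png

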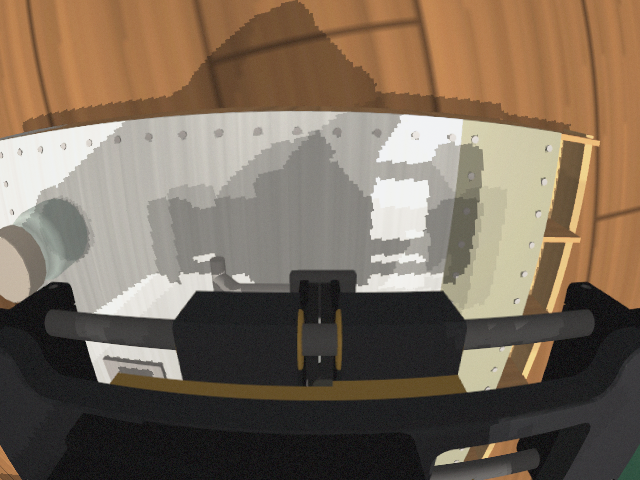

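View pics/scene5.png

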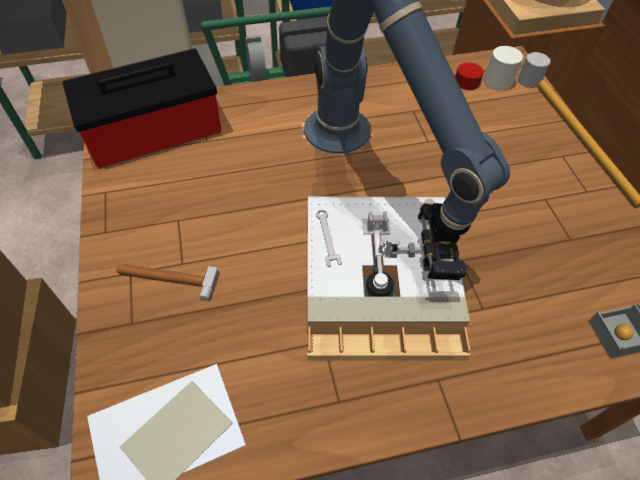

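View pics/top5.png

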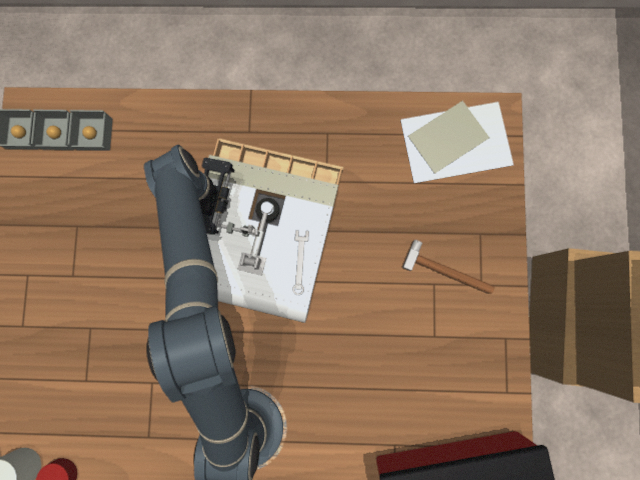

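The fingertips are on the paddle (325,285), the leg is held folded (scene wheel at (380,283)) and the whole arm is off to its left. I'll press in small steps, watching the wheel region.

Run:
```python
from h import *
import cv2
np.set_printoptions(precision=2,suppress=True)
F0=np.load('F1.npy');m=model(*POSE,1.14);Z=m['Z'];P=m['lever_pad'];R=np.s_[262:300,362:398]
ref=capture('scene').astype(float)[R];dep=0
while dep<.0225:
    dep+=.0015
    r=move_linear(P-dep*Z,None,rate=.03,threshold=8)
    s=state();F=s['contact_force']-F0
    im=capture('scene');df=np.abs(im.astype(float)[R]-ref).mean()
    print(f"{dep*1e3:.1f} z{(s['eef_pos']-P)[2]*1e3:.1f} {s['clock']:.2f}",F,round(df,1),r)
    if df>15 or np.linalg.norm(F)>14: break
hold(.3)
cv2.imwrite('pics/scene6.png',capture('scene')[:,:,::-1]);cv2.imwrite('pics/top6.png',capture('top')[:,:,::-1])
```

```text
1.5 z-1.0 37.38 [ 1.53 -0.18  5.44] 0.5 False
3.0 z-1.9 37.68 [-0.34 -0.89  7.92] 0.8 False
4.5 z-3.3 37.98 [ 0.67 -0.21  7.48] 0.9 False
6.0 z-4.5 38.28 [ 1.51 -0.69  9.  ] 1.0 False
7.5 z-6.0 38.58 [ 2.01 -0.83  8.47] 0.9 False
9.0 z-8.5 38.88 [ 5.09 -0.43  4.65] 25.5 False
```

View pics/scene6.png

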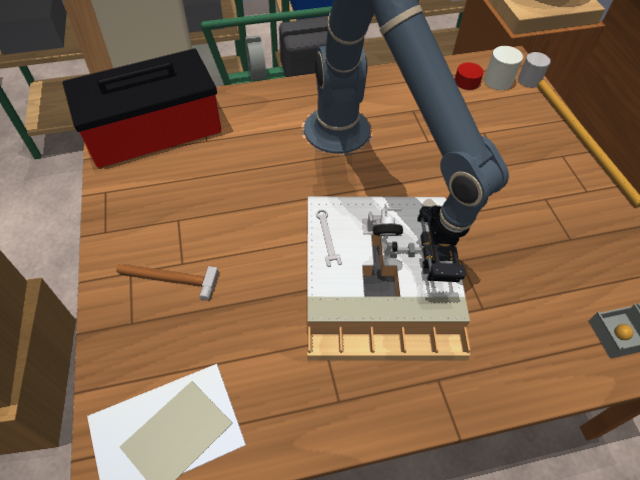

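View pics/top6.png

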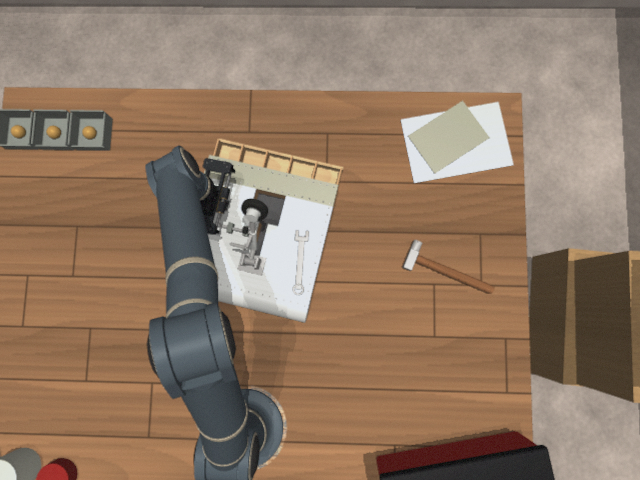

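The leg sprang out: the wheel is back at (388,229) in the scene view and (255,209) in the top view, as at the start. I'll lift off straight up, check, and hand in.

Run:
```python
from h import *
import cv2
np.set_printoptions(precision=2,suppress=True)
s=state();move_linear(s['eef_pos']+[0,0,.015],None,rate=.05);move_linear(s['eef_pos']+[0,0,.09],None,rate=.12);hold(.3)
s=state();print(s['clock'],s['contact_force']-np.load('F1.npy'),s['eef_pos'])
a=capture('scene');cv2.imwrite('pics/scene7.png',a[:,:,::-1])
b=cv2.imread('pics/scene0.png')[:,:,::-1]
cv2.imwrite('pics/cmp.png',np.hstack([b[180:380,270:490],a[180:380,270:490]])[:,:,::-1])
for n in('press_point','lever_pad','rivet_jar','wrench','hammer'): print(n,[k['at'] for k in mark_of('scene',n)[:1]])
```

```text
40.875 [0.47 0.4  0.55] [0.61 0.07 0.19]
press_point [[388.2, 214.7]]
lever_pad [[429.6, 263.1]]
rivet_jar [[426.6, 217.1]]
wrench [[326.4, 237.8]]
hammer [[163.1, 275.3]]
```

View pics/cmp.png

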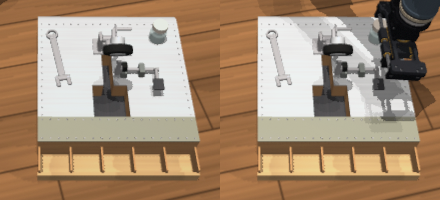

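The before and after views match: the leg is out, the wrench is unmoved, the lever is back up and the hand is clear.

```bash
python3 -c "
from plant import *
print(sign_off())"
```

```text
the job is handed in; nothing more can be done
None
```

The leg was pushed down until the uplock caught it, then released with the lever. It is now sprung out, and the job is handed in at about 41 s of the 72 s allowed.

- **Folding:** I pushed the boss along its arc with closed fingertips. The pawl gave way at about 1.14 rad. I stopped just past that, on the rubber stop, where the total force peaked at about 16.5 N.
- **Hold check:** With the hand backed off, the force went to zero. The wrist, scene and top pictures showed the leg staying folded by itself.
- **Release:** With the arm off to the left of the leg, I pressed the paddle straight down. The leg tripped 6 to 8.5 mm down at about 9 N and sprang out.
- **Last checks:** After lifting off, the scene view matched the starting picture for the leg, the lever and the wrench. The hammer showed where it lay. The force on the tool was near zero.

**Check I could not make:** the gripper partly hid the jar in the last picture, so I could not compare it directly. The network still placed it on the panel's near left corner, and the arm was never low near it.

**Small disagreements:**
- The boss mark in the first scene and top pictures was 2 to 4 pixels off the fitted pose. The wrist views agreed within about 3 pixels.
- The wrist-view heights for the hinge and the paddle came out 3 to 4 mm below the stated values. The first touch on the paddle was at the expected height.

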